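# Ready the belt grinder for a new belt: drawer home, tension arm held slack

## Robot

A 6-joint arm with a two-finger parallel gripper is mounted at the origin on a cart in front of the work surface, level with it; the furniture and walls round the work are solid. World frame = base frame: x ahead of the robot, y to its left, z up, the work surface at z = 0. Lengths are in mm, angles in rad, forces in N, time in s.
With the tool pointing down it reaches from about 350 to 775 mm from the base axis. Payload 7.3 kg.
Tool frame: the origin (TCP) lies on the mounting face of the last link; the fingertips stand 178 mm ahead of it and the grasp point (between the pads) lies 159 mm ahead of it; z points along the fingers, y is the line along which they close (so a half turn about z gives the same grasp; the last joint's range is limited). The gripper opens to 92 mm and grips with 3 to 60 N. Pads are 19 mm wide; open, the fingers measure 130 mm over their backs; the gripper's body (75 mm by 190 mm) begins 47 mm behind the grasp point.
Start: joints at [-1.252, 0.342, 1.524, -0, 1.275, -0.146], TCP at [235.347, -469.297, 404.741] pointing down, gripper open.
Joint ranges: [-2.53, 2.53], [-0.77, 2.02], [0.04, 2.7], [-1, 4.14], [0.28, 2.66], [-3.11, 3.11]. Speed limits (rad/s): [2.57, 2.57, 3.14, 3.14, 3.14, 3.14].

## Interface

Orientations are given as [roll, pitch, yaw] about the fixed x, y, z axes, in that order (R = Rz(yaw) Ry(pitch) Rx(roll)).
In Python, from plant import bot, vision gives the robot as it stands. The module is installed in compiled form; this text tells all that it offers.
- The arm moves only by the shell command python3 -m crank 'ROWS'. ROWS is a JSON list of rows, 1 to 5 of them, each an object with the fields finger_gap (the finger opening in mm), dx, dy, dz (the shift in a scale on which 1.0 is 800 mm), yaw (a turn about the tool's z in shares of 60 degrees (1.0 is 60 degrees)); a field left out counts as zero (the opening has to be given); each row is the pose to reach, as a shift and turn from the pose commanded when the command began, along the tool's axes at that moment; what a row does not reach only later rows make up. A row lasts 1/8 s, in which the tool goes at most 62.5 mm and 0.188 rad, less where a joint would pass 70% of its speed; a pose out of reach is approached as far as the arm can. The fingers move at their own pace and stop on an object; the grip force is fixed at half the most. Time passes only in rows, so rows that do not move let the fingers close. It prints the time, the measured TCP pose, the force, the opening and the grip force at its end. A shift or turn number past 1, either way, is cut back to 1. Input that does not fit is refused with a message, and nothing moves.
- bot.get_obs(): the state, without advancing time (a new reading comes with each control period).
- vision.capture(name): name is "scene" or "side" or "wrist"; returns a dict with "color" (400x640x3 uint8, red, green, blue), "K" (3x3 intrinsics, pixels), "R" (3x3) and "t" (3): a world point X has camera coordinates R X + t. Camera axes: x right, y down, z forward; pixel columns grow to the right and rows downward; lengths in mm; the calibration is good to about 2 mm. A picture is of the moment at which its call begins. There is no depth.
- bot.close_job(): hands the job in; it is judged then, once.
The state is a dict: "time": time; "joint_positions": joint angles; "dq": joint speeds; "tau": joint torques, N m; "tool_pos": TCP position; "tcp_rot": TCP orientation; "contact_force": force on the tool from outside, world axes, zero at the start; "moment": the same for the moment, N m; "grip_width": finger opening in mm; "finger_force": force on a finger pad.
Only numpy, scipy, OpenCV 4.12 (cv2) and the standard library are available. Lean on these libraries where they do the work, as an engineer would, in place of code of your own. Each camera call takes 0.05 s, during which the arm holds its last target. There are 200 camera calls.

## Task

The belt is off the bench belt grinder and a colleague is waiting to slip a new one on from the front. Push the emptied dust drawer fully home until it snaps into its catch, so that it is out of the belt's way; then take the sprung tension arm by its black hand grip, swing it up and over to the left as far as its stop, and keep holding it there: your program finishes while still holding the arm against the stop. Leave the loose things lying round the machine where they are.

Things in the scene. Friction and masses are not known exactly. Their poses are not given: they have to be found in the camera images.
- belt_grinder: green bench belt grinder, fixed, no belt on. Origin under the middle of its plinth, on the table; x to its rear, y to its left seen from the robot, z up; its front looks to -x. Plinth 200 (x) x 340 (y) x 85 mm high; the dust drawer is in its front. Above it all parts but the black grip stay behind x = -62 mm (wheel at left: y 40 to 160, z 105 to 225 mm; upright plate to z = 206 mm)
- drawer_pull (a point): middle of the drawer's steel bar pull: bar 10 mm thick, 80 mm long along the grinder's y, 43 mm above the table, its axis 26 mm in front of the green front panel (216 wide, z 13 to 73 mm). Moves with the drawer; with the drawer home it lies at x = -138, y = +51 mm in the grinder's frame. Axes as the grinder's
- dust_drawer (a joint): opening of the drawer in m: 0 = fully home against its end stop, grows as it comes out along the grinder's -x, at most 0.10. Slides with about 1 N of friction; between 0.010 and 0.004 a sprung roller catch resists with about 6 N, past 0.004 it snaps the drawer in and then keeps it home with about 5 N
- pivot_point (a point): point on the pivot axis of the tension arm; the axis runs along the grinder's x at y = -40, z = 130 mm; the point lies at x = -85 mm, in the plane in which the grip's centre swings. Fixed to the grinder, axes as the grinder's
- grip_centre (a point): centre of the black grip at the end of the grey tension arm, 160 mm from the pivot axis: round, 26 mm diameter, 56 mm long along the grinder's x (x = -113 to -57 mm), turns freely on its spindle. It swings at x = -85 mm from y = -179, z = 210 mm (rest) to y = -86, z = 283 mm (stop) in the grinder's frame. The arm's 50 mm idler pulley is behind x = -57 mm; free in front, above and to the right
- black_grip: the black hand grip itself, whose origin is its centre; x axis along its length; it spins freely about x, so its y and z axes mean nothing
- tension_arm (a joint): angle of the tension arm in rad: 0 = at rest, leaning 60 degrees to the right of upright; grows as the grip swings up and to the left seen from the robot (about the grinder's -x), to 0.75 at the upper stop, 17 degrees right of upright. At the grip, spring and weight push back with about 5 N at rest, 9 N at the stop; let go, it flies back
- heel_block_1: black rubber heel blank 64 x 60 x 18 mm lying left of the grinder; origin under its centre. Leave it alone
- heel_block_2: black rubber heel blank 64 x 60 x 16 mm lying left of the grinder; origin under its centre. Leave it alone
- tack_tin: shallow round tin of tacks, diameter 61, height 22 mm, to the left; origin under its centre. Leave it alone
- spanner: steel open-ended spanner 183 x 38 x 8 mm lying flat in front of the grinder's right half; origin under its middle, long axis y. Leave it alone
- wedge: hardwood wedge 120 x 36 x 30 mm to the right in front; origin under its middle, long axis y. Leave it alone
- pincers: lasting pincers with red handles, 194 x 80 x 17 mm, lying flat at the right front; origin under their middle, long axis y. Leave them alone
- spray_can: white spray can with blue band and red cap, diameter 55, height 184 mm, standing to the right of the grinder; origin under its centre. Leave it alone

How it is judged:
By the outcome, as a careful person would: the job done as asked, in the order asked, and still so for the second after the job is handed in, while the arm keeps its last pose, push and grip.
It also fails if it takes over 48 s, if anything falls off the work surface, if the arm or the gripper's body presses on something with over 40 N, if the wrist force passes 120 N, or if a joint passes its speed limit or range.

## Working session

There is one attempt and no reset: what is moved stays moved. The work goes in short steps, Python scripts to look and compute and a shell command to move; the robot and the scene stay as the last step left them, time stands still between calls to the robot, and variables do not carry over. Pictures are saved under pics/ and viewed, at most 10 in all, crops included, and the job is handed in when it is done.

```bash
mkdir -p pics; python3 - <<'E'
from plant import bot, vision
import cv2,numpy as np
o=bot.get_obs();print({k:np.round(v,3).tolist() for k,v in o.items()})
for n in("scene","side"):
    c=vision.capture(n);cv2.imwrite(f"pics/{n}0.png",c["color"][:,:,::-1]);np.savez(f"{n}0.npz",**c)
    print(n,c["K"].round(1).tolist(),c["R"].round(3).tolist(),c["t"].round(1).tolist())
E
```

```text
{'time': 0.0, 'joint_positions': [-1.252, 0.343, 1.525, 0.0, 1.275, -0.146], 'dq': [-0.0, 0.0, -0.001, 0.001, -0.0, 0.0], 'tau': [-0.0, -43.124, -24.423, 0.072, 0.055, -0.0], 'tool_pos': [235.307, -469.168, 404.047], 'tcp_rot': [-3.14, -0.0, 0.465], 'contact_force': [0.295, -0.304, -0.998], 'moment': [0.002, -0.026, 0.008], 'finger_force': 0.0, 'grip_width': 91.964}
scene [[508.0, 0.0, 316.2], [0.0, 508.0, 191.7], [0.0, 0.0, 1.0]] [[0.451, -0.892, 0.021], [-0.357, -0.202, -0.912], [0.818, 0.404, -0.41]] [-276.6, 281.0, 1377.4]
side [[422.2, 0.0, 324.6], [0.0, 422.2, 192.8], [0.0, 0.0, 1.0]] [[-0.998, -0.05, 0.022], [-0.05, 0.667, -0.743], [0.023, -0.743, -0.668]] [502.8, 159.4, 1407.4]
```

View pics/scene0.png

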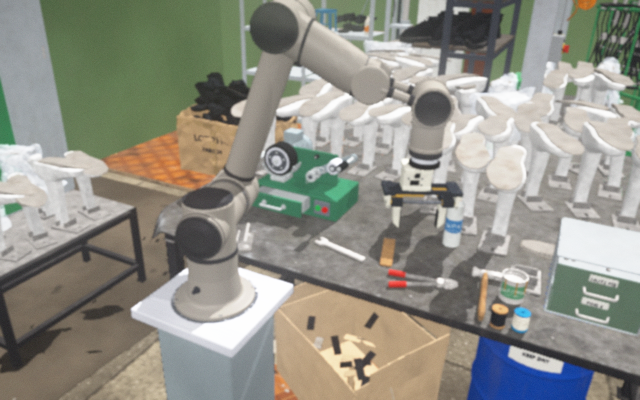

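View pics/side0.png

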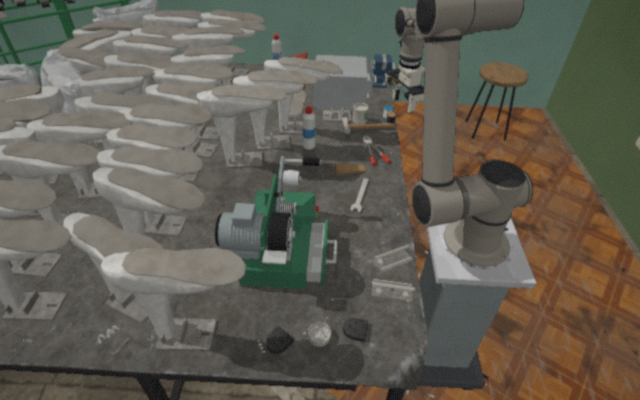

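The scene view shows the grinder around (310,190), with the pull at about (272,207) and the black grip near (348,160). In the side view the grinder is around (285,245), the pull at (333,250) and the grip near (310,161). I'll enlarge both.

```bash
python3 - <<'E'
import cv2,numpy as np
a=np.load("scene0.npz")["color"][130:230,240:373,::-1];b=np.load("side0.npz")["color"][145:295,205:355,::-1]
A=cv2.resize(a,None,fx=3,fy=3,interpolation=3);B=cv2.resize(b,None,fx=2.6,fy=2.6,interpolation=3)
o=np.zeros((400,800,3),np.uint8);o[:300,:399]=A;o[:390,405:795]=B
cv2.imwrite("pics/crop0.png",o)
E
```

```text
(no output)
```

View pics/crop0.png

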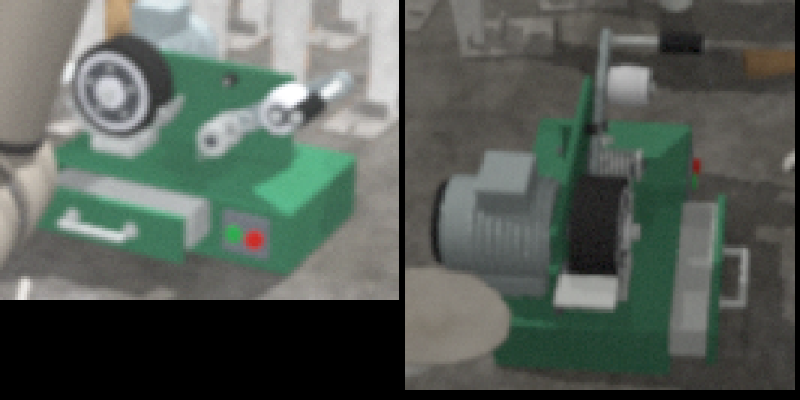

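The crops show the pull's ends in the scene view at about (261.7,202.7) and (283.3,207.7). In the side view they are at (335,241) and (335,261.5), with the panel's top edge running from (326.7,220) to (323,283). The black grip spans (303.5–320,161) in the side view, and its centre is about (344,165) in the scene view.

```bash
cat > h.py <<'E'
import numpy as np
def ray(c,p):
    d=c["R"].T@np.linalg.solve(c["K"],[*p,1.]);return -c["R"].T@c["t"],d/np.linalg.norm(d)
def onz(c,p,z):
    o,d=ray(c,p);return o+d*(z-o[2])/d[2]
def tri(*cp):
    A=np.zeros((3,3));b=np.zeros(3);L=[ray(*x) for x in cp]
    for o,d in L:
        P=np.eye(3)-np.outer(d,d);A+=P;b+=P@o
    X=np.linalg.solve(A,b);return X,[round(float(np.linalg.norm(np.cross(X-o,d))),1) for o,d in L]
E
python3 - <<'E'
from h import *
np.set_printoptions(precision=1,suppress=True)
S=dict(np.load("scene0.npz"));D=dict(np.load("side0.npz"))
for n,c,ps,z in(("pull sc",S,[(261.7,202.7),(283.3,207.7)],43),("pull sd",D,[(335,241.2),(335,261.5)],43),("panel sd",D,[(326.9,220),(323,283)],73)):
    a,b=[onz(c,p,z) for p in ps];d=b-a;print(n,a,b,np.linalg.norm(d),np.degrees(np.arctan2(d[1],d[0])))
print(tri((S,(344,164.5)),(D,(311.8,161.2))))
# panel top ends scene: right corner crop(183,245)/3 ; plinth right-front-top corner
print("panel right top",tri((S,(240+184/3,130+215/3)),(D,(205+(723-405)/2.6,145+195/2.6))))
E
```

```text
pull sc [481.1 152.3  43. ] [483.6  64.6  43. ] 87.67040507540231 -88.35856588075016
pull sd [467.9  73.2  43. ] [465.3 154.5  43. ] 81.3332699743025 91.8400626528384
panel sd [497.2  10.9  73. ] [496.7 257.   73. ] 246.07346973229804 90.1206371519866
(array([ 558.6, -122.5,  211.9]), [5.7, 5.7])
panel right top (array([498.4,   4.7,  71.4]), [4.1, 4.1])
```

Both views agree. The pull is at about (470,112,43) and the grip at about (559,-122,211), which puts the grinder's origin near (643,57) with yaw about 0. That means the drawer is open by about 35 mm. I'll start moving over towards the drawer.

Units first: shifts go in shares of 800 mm and turns go in shares of 60 degrees. So -210 mm is -0.2625, -168 mm is -0.21, 0.445 rad is 0.4249.

```bash
python3 -m crank '[{"finger_gap": 0, "dx": 0.0525, "dy": -0.0525, "yaw": 0.0859}, {"finger_gap": 0, "dx": 0.105, "dy": -0.105, "yaw": 0.1719}, {"finger_gap": 0, "dx": 0.1575, "dy": -0.1575, "yaw": 0.2578}, {"finger_gap": 0, "dx": 0.21, "dy": -0.21, "yaw": 0.3438}, {"finger_gap": 0, "dx": 0.2625, "dy": -0.2625, "yaw": 0.4249}]'
```

```text
time: 0.72
tool_pos: [329.0, -185.6, 404.6]
tcp_rot: [-3.142, -0.0, 0.016]
contact_force: [1.2, -1.1, 0.8]
grip_width: 46.4
finger_force: 0.0
```

In the tool's units: -286 mm is -0.3575, -228 mm is -0.285.

```bash
python3 -m crank '[{"finger_gap": 0, "dx": 0.0225, "dy": -0.0713}, {"finger_gap": 0, "dx": 0.045, "dy": -0.1425}, {"finger_gap": 0, "dx": 0.0675, "dy": -0.2138}, {"finger_gap": 0, "dx": 0.09, "dy": -0.285}, {"finger_gap": 0, "dx": 0.1125, "dy": -0.3575}]'
python3 - <<'E'
from plant import bot, vision
import cv2,numpy as np
c=vision.capture("wrist");cv2.imwrite("pics/w1.png",c["color"][:,:,::-1]);np.savez("w1.npz",**c)
print((-c["R"].T@c["t"]).round(),c["R"].round(2).tolist(),bot.get_obs()["tool_pos"])
E
```

```text
time: 1.35
tool_pos: [413.3, 102.3, 404.7]
tcp_rot: [3.141, -0.0, 0.02]
contact_force: [1.2, -0.8, 0.1]
grip_width: 0.9
finger_force: 0.0
[498. 104. 385.] [[0.02, -1.0, 0.0], [-0.95, -0.02, 0.31], [-0.31, -0.01, -0.95]] [414.13141601 107.85213803 404.68404445]
```

View pics/w1.png

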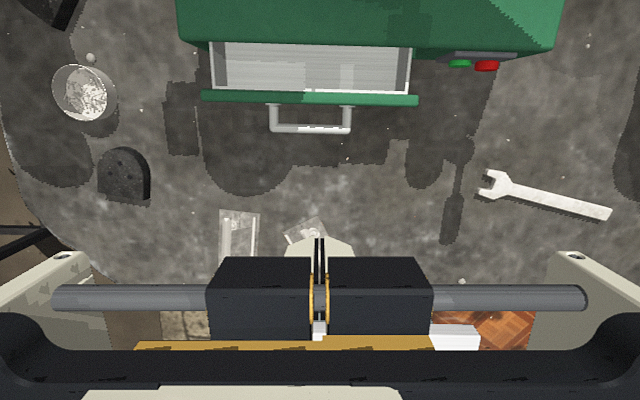

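The wrist view shows the bar from (270,129) to (351,129), the drawer panel's top edge from (202,96) to (418,100), and the plinth's front edge at row ~45. The heel blanks and tin are on the left and the spanner is on the right.

```bash
python3 - <<'E'
from h import *
from plant import bot
import cv2
np.set_printoptions(precision=1,suppress=True)
c=dict(np.load("w1.npz"));im=c["color"].astype(int)
print(np.round(bot.get_obs()["joint_positions"],2))
def line(mask,z,nm):
    y,x=np.nonzero(mask);P=np.array([onz(c,p,z) for p in zip(x,y)])
    vx,vy,mx,my=cv2.fitLine(P[:,:2].astype(np.float32),cv2.DIST_HUBER,0,.01,.01).ravel()
    print(nm,len(x),"y range",P[:,1].min(),P[:,1].max(),"mid x",P[:,0].mean(),"ang",np.degrees(np.arctan2(vx*np.sign(vy),vy*np.sign(vy))))
lo,hi=im.min(2),im.max(2)
m=np.zeros(lo.shape,bool);m[124:136,262:360]=True
line(m&(lo>150),46,"bar")
g=(im[...,1]>im[...,0]+25)&(im[...,1]>im[...,2]+10)
m[:]=False;m[90:108,195:425]=True;line(m&g,73,"panel(top)")
for X in(200,300,400): print(X,np.nonzero(g[90:110,X+8])[0]+90)
for p in((183,44),(549,54)): print("plinth top corner",onz(c,p,85))
for p in((270,131),(351,131)): print("bar end",onz(c,p,46))
E
```

```text
[0.1 0.2 1.8 0.  1.2 1.6]
bar 455 y range 68.68702436918383 156.46631586346 mid x 468.41494723698145 ang 0.33345416
panel(top) 2601 y range 5.769723262356322 219.00916694170388 mid x 500.84960535656876 ang 0.2873913
200 [ 90  91  92  93  94  95  96  97  98  99 100]
300 [ 92  93  94  95  96  97  98  99 100 101 102 103]
400 [ 94  95  96  97  98  99 100 101 102 103 104 105 106]
plinth top corner [544. 226.  85.]
plinth top corner [ 542.4 -103.8   85. ]
bar end [465.4 156.6  46. ]
bar end [467.2  67.5  46. ]
```

Origin is about (643,61) with yaw about 0.3°, and the bar is at x≈467, y≈112, so the drawer is open ~38 mm. The wrist camera sits ahead of the tool on the wheel's side. I'll turn the gripper half a turn first so the camera can't touch the wheel.

In the tool's units: -0.18 rad is -0.1719.

```bash
python3 -m crank '[{"finger_gap": 0, "yaw": -0.1719}, {"finger_gap": 0, "yaw": -0.3438}, {"finger_gap": 0, "yaw": -0.5157}, {"finger_gap": 0, "yaw": -0.6875}, {"finger_gap": 0, "yaw": -0.8594}]'
python3 -m crank '[{"finger_gap": 0, "yaw": -0.1719}, {"finger_gap": 0, "yaw": -0.3438}, {"finger_gap": 0, "yaw": -0.5157}, {"finger_gap": 0, "yaw": -0.6875}, {"finger_gap": 0, "yaw": -0.8594}]'
python3 -m crank '[{"finger_gap": 0, "yaw": -0.1719}, {"finger_gap": 0, "yaw": -0.3438}, {"finger_gap": 0, "yaw": -0.5157}, {"finger_gap": 0, "yaw": -0.6875}, {"finger_gap": 0, "yaw": -0.8594}]'
python3 -m crank '[{"finger_gap": 0, "yaw": -0.1432}, {"finger_gap": 0, "yaw": -0.2865}, {"finger_gap": 0, "yaw": -0.4058}, {"finger_gap": 0, "yaw": -0.4058}]'
```

```text
time: 2.02
tool_pos: [413.1, 100.2, 404.4]
tcp_rot: [-3.141, 0.001, 0.926]
contact_force: [-0.2, 0.8, -0.8]
grip_width: 0.7
finger_force: 0.0
time: 2.65
tool_pos: [413.1, 100.2, 404.4]
tcp_rot: [-3.141, -0.0, 1.826]
contact_force: [-0.5, -0.2, 0.3]
grip_width: 0.4
finger_force: 0.0
time: 3.28
tool_pos: [413.1, 100.2, 404.4]
tcp_rot: [-3.141, -0.001, 2.726]
contact_force: [-0.4, -0.3, -0.1]
grip_width: 0.3
finger_force: 0.0
time: 3.78
tool_pos: [413.2, 100.2, 404.5]
tcp_rot: [-3.141, -0.001, -3.14]
contact_force: [-0.5, 0.6, 0.4]
grip_width: 0.2
finger_force: 0.0
```

In the tool's units: 196 mm is 0.245, 100 mm is 0.125.

```bash
python3 -m crank '[{"finger_gap": 0, "dy": 0.005, "dz": 0.0625}, {"finger_gap": 0, "dy": 0.01, "dz": 0.125}, {"finger_gap": 0, "dy": 0.0125, "dz": 0.1875}, {"finger_gap": 0, "dy": 0.0125, "dz": 0.245}, {"finger_gap": 0, "dy": 0.0125, "dz": 0.245}]'
python3 -m crank '[{"finger_gap": 0, "dx": -0.0125}, {"finger_gap": 0, "dx": -0.025}, {"finger_gap": 0, "dx": -0.0375}, {"finger_gap": 0, "dx": -0.045}, {"finger_gap": 0, "dx": -0.0525}]'
```

```text
time: 4.4
tool_pos: [412.1, 110.1, 206.4]
tcp_rot: [-3.141, -0.008, -3.141]
contact_force: [-0.2, -0.2, 0.5]
grip_width: 0.1
finger_force: 0.0
time: 5.03
tool_pos: [455.4, 110.4, 208.9]
tcp_rot: [-3.141, -0.001, -3.138]
contact_force: [-1.1, 0.6, 0.6]
grip_width: 0.2
finger_force: 0.8
```

In the tool's units: -24 mm is -0.03, -18 mm is -0.0225.

```bash
python3 -m crank '[{"finger_gap": 0, "dx": -0.0075}, {"finger_gap": 0, "dx": -0.015}, {"finger_gap": 0, "dx": -0.0225}, {"finger_gap": 0, "dx": -0.03}, {"finger_gap": 0, "dx": -0.03}]'
```

```text
time: 5.65
tool_pos: [479.9, 110.5, 208.7]
tcp_rot: [3.141, 0.001, -3.139]
contact_force: [-0.2, 1.0, 0.5]
grip_width: 0.5
finger_force: 0.0
```

In the tool's units: -6 mm is -0.0075, -3 mm is -0.0038.

```bash
python3 -m crank '[{"finger_gap": 0, "dx": -0.0038}, {"finger_gap": 0, "dx": -0.0075}, {"finger_gap": 0, "dx": -0.0075}]'; python3 -m crank '[{"finger_gap": 0, "dx": -0.0038}, {"finger_gap": 0, "dx": -0.0075}, {"finger_gap": 0, "dx": -0.0075}]'
```

```text
time: 6.02
tool_pos: [485.5, 110.5, 208.7]
tcp_rot: [-3.142, 0.001, -3.138]
contact_force: [0.5, -0.6, 0.1]
grip_width: 0.1
finger_force: 0.0
time: 6.4
tool_pos: [491.6, 110.5, 208.7]
tcp_rot: [-3.142, 0.001, -3.138]
contact_force: [-0.1, -0.2, -0.2]
grip_width: 0.3
finger_force: 0.0
```

```bash
python3 - <<'E'
from plant import bot, vision
import cv2,numpy as np
c=vision.capture("side");np.savez("side1.npz",**c);c2=np.load("side0.npz")["color"]
f=lambda a:cv2.resize(a[145:295,205:355,::-1],None,fx=2.6,fy=2.6,interpolation=3)
cv2.imwrite("pics/side1.png",np.hstack([f(c2),f(c["color"])]))
print(bot.get_obs()["contact_force"],bot.get_obs()["tool_pos"])
E
```

```text
[-0.02896975  0.37598731 -0.86619751] [491.53125939 110.51653152 208.7459093 ]
```

View pics/side1.png

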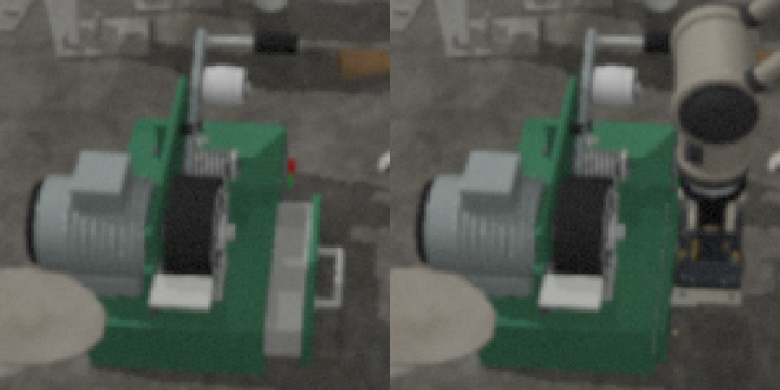

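The right half shows the drawer panel almost at the plinth, with no tray visible. I'll press on until the end stop shows up in the force.

In the tool's units: -2 mm is -0.0025.

```bash
python3 -m crank '[{"finger_gap": 0, "dx": -0.0025}, {"finger_gap": 0, "dx": -0.0025}]'; python3 -m crank '[{"finger_gap": 0, "dx": -0.0025}, {"finger_gap": 0, "dx": -0.0025}]'
```

```text
time: 6.7
tool_pos: [492.8, 110.5, 208.6]
tcp_rot: [-3.141, -0.002, -3.138]
contact_force: [-4.1, 0.0, 2.6]
grip_width: 0.3
finger_force: 2.1
time: 6.95
tool_pos: [493.6, 110.6, 208.4]
tcp_rot: [-3.141, -0.006, -3.138]
contact_force: [-10.0, 0.1, 6.9]
grip_width: 0.5
finger_force: 4.9
```

In the tool's units: -2 mm is -0.0025.

```bash
python3 -m crank '[{"finger_gap": 0, "dx": -0.0025}, {"finger_gap": 0, "dx": -0.0025}]';python3 -m crank '[{"finger_gap": 0, "dx": -0.0025}, {"finger_gap": 0, "dx": -0.0025}]'
```

```text
time: 7.2
tool_pos: [494.3, 110.6, 208.2]
tcp_rot: [-3.141, -0.01, -3.138]
contact_force: [-15.6, -0.5, 10.6]
grip_width: 0.2
finger_force: 7.7
time: 7.45
tool_pos: [495.1, 110.7, 208.0]
tcp_rot: [-3.141, -0.014, -3.138]
contact_force: [-21.1, -0.3, 14.8]
grip_width: 0.2
finger_force: 10.5
```

The end stop is firm at 21 N, well past the catch. I'll back off, rise and look.

In the tool's units: 85 mm is 0.1063, -80 mm is -0.1.

```bash
python3 -m crank '[{"finger_gap": 0, "dx": 0.015}, {"finger_gap": 0, "dx": 0.05}, {"finger_gap": 0, "dx": 0.0938}, {"finger_gap": 0, "dx": 0.1063, "dz": -0.0375}, {"finger_gap": 0, "dx": 0.1063, "dz": -0.1}]'
python3 -m crank '[{"finger_gap": 0, "dy": -0.025, "dz": -0.0625}, {"finger_gap": 30, "dy": -0.075, "dz": -0.1}, {"finger_gap": 60, "dy": -0.1375, "dz": -0.1625}, {"finger_gap": 92, "dy": -0.1875, "dz": -0.1938}, {"finger_gap": 92, "dy": -0.1875, "dz": -0.1938}]'
python3 - <<'E'
from plant import bot, vision
import cv2,numpy as np
c=vision.capture("wrist");cv2.imwrite("pics/w2.png",c["color"][:,:,::-1]);np.savez("w2.npz",**c)
print((-c["R"].T@c["t"]).round(),c["R"].round(2).tolist(),bot.get_obs()["tool_pos"])
E
```

```text
time: 8.07
tool_pos: [413.4, 110.2, 288.7]
tcp_rot: [-3.141, -0.002, -3.138]
contact_force: [1.8, -0.6, 0.7]
grip_width: 0.7
finger_force: 0.0
time: 8.7
tool_pos: [415.2, -42.1, 446.1]
tcp_rot: [-3.139, 0.007, 3.14]
contact_force: [-0.2, 0.1, -0.9]
grip_width: 36.2
finger_force: 0.0
[332. -42. 425.] [[0.0, 1.0, -0.0], [0.95, -0.0, 0.32], [0.32, -0.0, -0.95]] [414.81651372 -40.72696693 444.50385221]
```

View pics/w2.png

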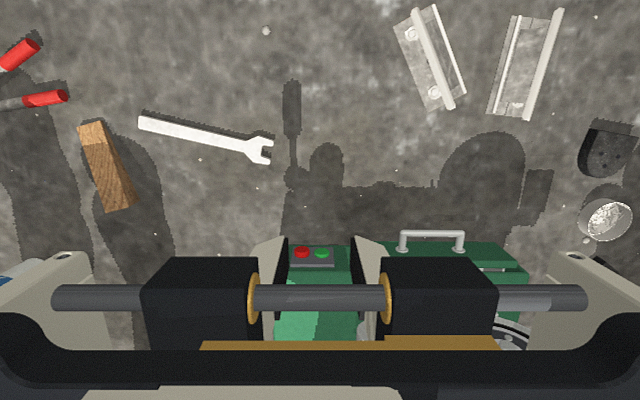

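The bar at (432,234) sits just in front of the plinth, so the drawer is home. I'll check that numerically and move over the grip at about (557,-118,210).

In the tool's units: -142 mm is -0.1775, -105 mm is -0.1313.

```bash
python3 - <<'E'
from h import *
c=dict(np.load("w2.npz"))
for p in((401,234),(464,234)): print("bar",onz(c,p,47).round(1))
E
python3 -m crank '[{"finger_gap": 92, "dx": -0.0375, "dy": -0.02}, {"finger_gap": 92, "dx": -0.0813, "dy": -0.0438}, {"finger_gap": 92, "dx": -0.1313, "dy": -0.0725}, {"finger_gap": 92, "dx": -0.1775, "dy": -0.0975}, {"finger_gap": 92, "dx": -0.1775, "dy": -0.0975}]'
python3 - <<'E'
from plant import bot, vision
import cv2,numpy as np
for n in("scene","side"):
    c=vision.capture(n);np.savez(n+"2.npz",**c)
a=np.load("scene2.npz")["color"][80:230,240:440,::-1];b=np.load("side2.npz")["color"][90:290,240:390,::-1]
A=cv2.resize(a,None,fx=2,fy=2,interpolation=3);B=cv2.resize(b,None,fx=2.6,fy=2.6,interpolation=3)
o=np.zeros((520,800,3),np.uint8);o[:300,:400]=A;o[:520,405:795]=B
cv2.imwrite("pics/c2.png",o);print(bot.get_obs()["tool_pos"],bot.get_obs()["grip_width"])
E
```

```text
bar [508.7  69.   47. ]
bar [508.7 155.4  47. ]
time: 9.38
tool_pos: [558.8, -117.0, 441.0]
tcp_rot: [3.141, -0.003, -3.138]
contact_force: [0.1, -0.0, -0.7]
grip_width: 89.2
finger_force: 0.0
[ 556.90306318 -116.03485202  442.17034613] 91.4381249183364
```

View pics/c2.png

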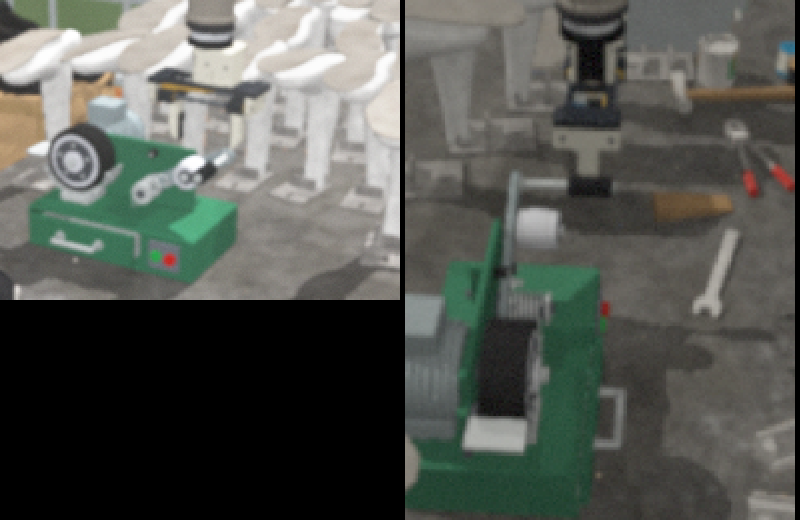

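The fingers line up with the black grip in x, straddle it from above, and the drawer panel is flush. Next I descend and close.

In the tool's units: 73 mm is 0.0913, 50 mm is 0.0625.

```bash
python3 -m crank '[{"finger_gap": 92, "dy": -0.0025, "dz": 0.0313}, {"finger_gap": 92, "dy": -0.0025, "dz": 0.0625}, {"finger_gap": 92, "dy": -0.0025, "dz": 0.0913}, {"finger_gap": 92, "dy": -0.0025, "dz": 0.0913}]'
python3 -m crank '[{"finger_gap": 0}, {"finger_gap": 0}, {"finger_gap": 0}, {"finger_gap": 0}, {"finger_gap": 0}]'
python3 -m crank '[{"finger_gap": 0}, {"finger_gap": 0}, {"finger_gap": 0}]'
```

```text
time: 9.98
tool_pos: [555.8, -118.0, 369.4]
tcp_rot: [3.14, -0.004, -3.137]
contact_force: [-0.2, -0.6, 0.7]
grip_width: 92.2
finger_force: 0.0
time: 10.6
tool_pos: [557.0, -119.3, 370.8]
tcp_rot: [-3.141, 0.0, -3.138]
contact_force: [-0.8, 0.1, -0.1]
grip_width: 46.4
finger_force: 0.0
time: 10.98
tool_pos: [557.0, -117.7, 370.6]
tcp_rot: [3.137, -0.0, -3.138]
contact_force: [0.6, 8.6, 1.2]
grip_width: 25.3
finger_force: 30.0
```

Gripped at 25.3 mm with 30 N on the pads. I'll swing it along the 160 mm arc.

In the tool's units: -27 mm is -0.0338, 21.5 mm is 0.0269.

```bash
python3 -m crank '[{"finger_gap": 0, "dy": 0.0075, "dz": -0.0088}, {"finger_gap": 0, "dy": 0.0138, "dz": -0.0175}, {"finger_gap": 0, "dy": 0.02, "dz": -0.0256}, {"finger_gap": 0, "dy": 0.0269, "dz": -0.0338}, {"finger_gap": 0, "dy": 0.0269, "dz": -0.0338}]'
```

```text
time: 11.6
tool_pos: [556.9, -97.2, 398.0]
tcp_rot: [3.141, 0.0, -3.138]
contact_force: [3.3, 0.9, -8.5]
grip_width: 25.1
finger_force: 30.0
```

In the tool's units: 54 mm is 0.0675, -39 mm is -0.0488.

```bash
python3 -m crank '[{"finger_gap": 0, "dy": 0.015, "dz": -0.015}, {"finger_gap": 0, "dy": 0.0313, "dz": -0.0281}, {"finger_gap": 0, "dy": 0.0488, "dz": -0.0394}, {"finger_gap": 0, "dy": 0.0675, "dz": -0.0488}, {"finger_gap": 0, "dy": 0.0675, "dz": -0.0488}]'
```

```text
time: 12.22
tool_pos: [557.1, -43.8, 436.9]
tcp_rot: [-3.139, 0.002, -3.138]
contact_force: [5.8, -4.8, -9.5]
grip_width: 25.0
finger_force: 30.0
```

In the tool's units: 18 mm is 0.0225, 12 mm is 0.015.

```bash
python3 -m crank '[{"finger_gap": 0, "dy": 0.0075, "dz": -0.0025}, {"finger_gap": 0, "dy": 0.015, "dz": -0.005}, {"finger_gap": 0, "dy": 0.0225, "dz": -0.0063}, {"finger_gap": 0, "dy": 0.0225, "dz": -0.0063}]'; python3 -m crank '[{"finger_gap": 0, "dy": 0.0025, "dz": -0.0006}, {"finger_gap": 0, "dy": 0.0025, "dz": -0.0006}]'
```

```text
time: 12.72
tool_pos: [556.9, -27.2, 443.1]
tcp_rot: [-3.137, 0.003, -3.139]
contact_force: [3.4, -8.3, -1.9]
grip_width: 25.5
finger_force: 30.0
time: 12.98
tool_pos: [556.9, -25.6, 443.6]
tcp_rot: [-3.136, 0.003, -3.14]
contact_force: [4.5, -8.4, -2.0]
grip_width: 25.4
finger_force: 30.0
```

In the tool's units: 2 mm is 0.0025, -0.5 mm is -0.0006.

```bash
for i in 1; do :; done; python3 -m crank '[{"finger_gap": 0, "dy": 0.0025, "dz": -0.0006}, {"finger_gap": 0, "dy": 0.0025, "dz": -0.0006}]'; python3 -m crank '[{"finger_gap": 0, "dy": 0.0025, "dz": -0.0006}, {"finger_gap": 0, "dy": 0.0025, "dz": -0.0006}]'; python3 -m crank '[{"finger_gap": 0, "dy": 0.0025, "dz": -0.0006}, {"finger_gap": 0, "dy": 0.0025, "dz": -0.0006}]'
```

```text
time: 13.22
tool_pos: [556.9, -23.8, 444.1]
tcp_rot: [-3.136, 0.003, -3.14]
contact_force: [4.3, -9.3, -1.8]
grip_width: 25.5
finger_force: 30.0
time: 13.48
tool_pos: [557.0, -22.9, 444.2]
tcp_rot: [-3.133, 0.003, -3.141]
contact_force: [4.5, -16.0, -3.3]
grip_width: 25.0
finger_force: 30.0
time: 13.72
tool_pos: [557.1, -22.1, 444.3]
tcp_rot: [-3.13, 0.002, -3.141]
contact_force: [4.1, -21.2, -7.5]
grip_width: 25.5
finger_force: 30.0
```

The stop is reached: the force rose from 9 to 21 N with little motion. I'll hold and check.

```bash
python3 -m crank '[{"finger_gap": 0}, {"finger_gap": 0}, {"finger_gap": 0}, {"finger_gap": 0}]'
python3 - <<'E'
from plant import vision
import cv2,numpy as np
a=vision.capture("scene")["color"][80:230,240:440,::-1];b=vision.capture("side")["color"][90:290,240:390,::-1]
o=np.zeros((520,800,3),np.uint8);o[:300,:400]=cv2.resize(a,None,fx=2,fy=2,interpolation=3);o[:520,405:795]=cv2.resize(b,None,fx=2.6,fy=2.6,interpolation=3)
cv2.imwrite("pics/c3.png",o)
E
```

```text
time: 14.22
tool_pos: [557.1, -22.1, 444.3]
tcp_rot: [-3.131, 0.002, 3.142]
contact_force: [4.1, -21.4, -7.2]
grip_width: 25.2
finger_force: 30.0
```

View pics/c3.png

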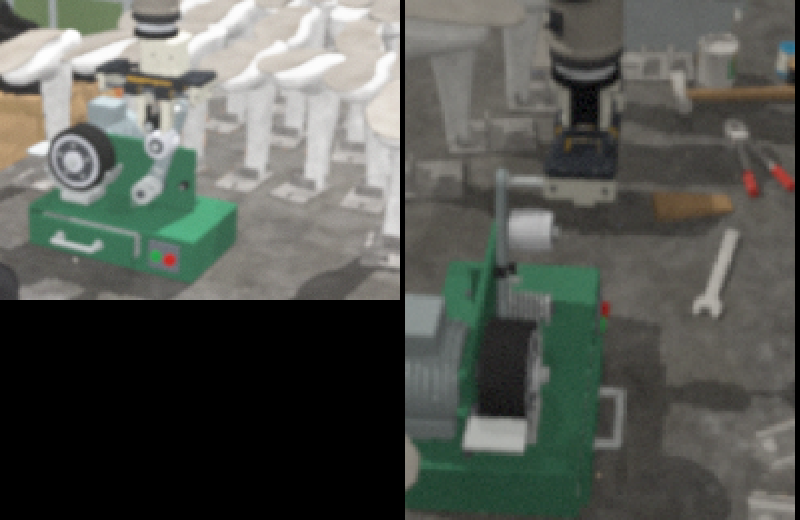

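The tension arm stands nearly upright with the grip held between the fingers, the drawer is still home, and the loose things haven't moved.

```bash
python3 -c "
from plant import bot
print(bot.close_job())"
```

```text
the job is handed in; nothing more can be done
None
```

I pushed the drawer home against its end stop, swung the tension arm to its upper stop and handed the job in at about 14 s, with the gripper still holding the arm there at about 22 N; the loose things in view were not moved.

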